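# Clear the punch stand and set the lettering jig's guide bar

### The job

The guide bar of the lettering jig has to be set for the next nameplate, but the wooden punch stand is in its way. Slide the stand onto the blue mat, keeping it upright and not letting the bar knock against it, then swing the bar round until it lies centred over the red pointer, and let go. Leave the other things on the bench where they are.

Things in the scene. Friction and masses are not known exactly. Their poses are not given: they have to be found in the camera images.
- stand: Punch stand, the obstacle: solid light-wood block standing loose on the bench, 90 mm along its x, 110 mm along its y, 60 mm high, with short metal punches showing up to 22 mm above its top; about 0.35 to 0.7 kg. Too wide to grasp comfortably: it slides on the bench when pushed low on a side face. Origin: centre of its underside, z up.
- mat: Blue square mat, 200 x 200 mm, let in flush with the bench (no step to slide over). Origin: its centre at bench height; x and y along its sides. It lies to the left or the right of the jig, clear of the bar's sweep.
- pivot (a point): Point on the vertical axis of the guide bar, 50 mm above the bench. The jig below is fixed: round foot and graduated aluminium disc of radius 55 mm, up to 36 mm high; above it the bar's hub of radius 22 mm, top at 70 mm.
- guide_bar: The swinging guide bar: steel strip 16 mm wide, reaching 200 mm from its vertical axis, 42 to 56 mm above the bench and free underneath. Origin: on that axis at bench height; x points outward along the bar, which starts pointing to the robot's left and swings counter-clockwise seen from above, by way of pointing at the robot. Push its side; it stays where left (friction 0.22 N m).
- bar_end (a point): Point on the guide bar's centre line, 190 mm from the pivot axis and 50 mm above the bench, under the upright round black knob (22 mm diameter, top 92 mm above the bench). Its x axis points outward along the bar. The bar has a stop only at either end of a 172 degree swing, beyond the angles needed.
- pointer_tip (a point): Outer end of the fixed red pointer (16 mm wide) on the rim of the graduated disc, 92 mm from the pivot axis, 36 mm above the bench (the bar passes over it). Its x axis points outward from the pivot: the angle at which the bar has to lie. The stand lies between the bar's start and the pointer.
- plate_tray: Bystander, fixed: low dark-wood tray of nameplates, 150 x 120 x 30 mm, on the other side from the mat. Origin: centre of its underside.
- hammer: Bystander, loose: hammer 240 mm long lying along its x axis, head at +x, on the far right. Origin: under the tool.
- oil_bottle: Bystander, loose: amber bottle, 54 mm diameter, 130 mm high, beyond the jig. Origin: centre of its underside.
- cup: Bystander, loose: blue cup, 76 mm diameter, 85 mm high, beyond the jig. Origin: centre of its underside.
- bench_block: Bystander, loose: steel block 100 x 100 x 25 mm, 1.9 kg, on the far left. Origin: centre of its underside.
Things that resemble listed ones, but are neither listed nor needed, are in the scene too. Several things have the shape of the stand; the one meant has the colours described above.

How it is judged (in metres and radians):
On the way, in this order (a step that is already met when the one before it is completed fails the run):
1. the punch stand stands on the blue mat (x of stand in the frame of mat between -0.06 and 0.06 m and y of stand in the frame of mat between -0.06 and 0.06 m and angle between stand's own z axis and vertical below 0.15 rad and linear speed of stand below 0.03 m/s), for 0.2 s.
2. the guide bar lies over the red pointer (angle between the x axis of bar_end and the x axis of pointer_tip, either way round below 0.08 rad and angular speed of guide_bar below 0.05 rad/s), for 0.2 s.
At the end, for the whole second after the job is handed in: The punch stand stands upright and still on the blue mat, its centre within 60 mm of the mat's centre along both of the mat's sides, and the guide bar rests over the red pointer to within 0.08 rad (about 4.5 degrees) (x of stand in the frame of mat between -0.06 and 0.06 m and y of stand in the frame of mat between -0.06 and 0.06 m and angle between stand's own z axis and vertical below 0.15 rad and linear speed of stand below 0.02 m/s and angle between the x axis of bar_end and the x axis of pointer_tip, either way round below 0.08 rad and angular speed of guide_bar below 0.03 rad/s); the robot touches nothing.
It fails at once if the guide bar knocks against the stand (more than 3 N) (contact force between guide_bar and stand above 3 N).
It fails at once if the stand is tipped (angle between stand's own z axis and vertical above 0.5 rad).
It fails at once if a bystander is moved by more than 30 mm (distance of any of hammer, oil_bottle, cup, bench_block from where it was at the start of the episode above 0.03 m).
It also fails if it takes over 64 s, if anything falls off the work surface, if the arm or the gripper's body presses on something with over 40 N, if the wrist force passes 120 N, or if a joint passes its speed limit or range.

### The arm

A 6-joint arm with a two-finger parallel gripper is mounted at the origin on the work surface. World frame = base frame: x ahead of the robot, y to its left, z up, the work surface at z = 0. Lengths are in mm, angles in rad, forces in N, time in s.
With the tool pointing down it reaches from about 275 to 825 mm from the base axis. Payload 5.2 kg.
Tool frame: the origin (TCP) lies at the very end of the fingers, on their centre line; the grasp point (between the pads) lies 19 mm behind it; z points along the fingers, y is the line along which they close (so a half turn about z gives the same grasp; the last joint's range is limited). The gripper opens to 93 mm and grips with 3 to 60 N. Pads are 15 mm wide; open, the fingers measure 128 mm over their backs; the gripper's body (75 mm by 188 mm) begins 65 mm behind the grasp point.
Start: joints at [-1.499, 0.259, 1.535, -0, 1.348, -0.203], TCP at [149.266, -529.362, 218.653] pointing down, gripper open.
Joint ranges: [-3.14, 3.14], [-0.91, 2.08], [0.19, 2.58], [-1.22, 4.36], [0.22, 2.71], [-3.12, 3.12]. Speed limits (rad/s): [2.57, 2.57, 3.14, 3.14, 3.14, 3.14].

### API

Orientations are given as [roll, pitch, yaw] about the fixed x, y, z axes, in that order (R = Rz(yaw) Ry(pitch) Rx(roll)).
In Python, from bench import robot gives the robot as it stands. The module is installed in compiled form; this text tells all that it offers. Calls block until the motion is done:
- robot.move_ptp(position, orientation): joint-space move of the TCP to a pose.
- robot.move_linear(position, ori=None, speed=150, f_stop=None): straight line of the TCP; ori=None keeps the orientation; speed is the mean speed in mm/s. With f_stop (N) it stops when the force on the tool has changed by that much, and returns True; else False.
- robot.move_j(angles): joint-space move.
- robot.move_gripper(opening): opening from 0.0 (shut) to 1.0 (fully open); the grip force is fixed at half the most; returns when the fingers have stopped.
- robot.sleep(seconds).
- robot.inverse_kinematics(position, orientation): joint angles nearest the present ones, or None.
- robot.get_image(name): name is "scene" or "side" or "wrist"; returns a dict with "img" (384x512x3 uint8, blue, green, red), "fovy" (degrees; the focal length in pixels is half the picture's height over the tangent of half this angle, whatever the lens; pixels are square), "cx", "cy" (the principal point, pixels), "eye" and "orientation" of the camera in the world. Camera axes: x right, y down, z forward; pixel columns grow to the right and rows downward; lengths in mm; the calibration is good to about 2 mm. A picture is of the moment at which its call begins. There is no depth.
A pose or a line that the arm cannot do raises robot.MotionError and nothing moves.
- robot.hand_in(): hands the job in; it is judged then, once.
Readings, each from a call of its own:
- robot.current_t(): time.
- robot.current_qpos(): joint angles.
- robot.current_joint_vel(): joint speeds.
- robot.current_joint_efforts(): joint torques, N m.
- robot.current_tcp_pos(): TCP position.
- robot.current_eef_rot(): TCP orientation.
- robot.current_contact_force(): force on the tool from outside, world axes, zero at the start.
- robot.current_ft_torque(): the same for the moment, N m.
- robot.current_gripper_width(): opening from 0.0 (shut) to 1.0 (fully open).
- robot.current_finger_force(): force on a finger pad.
Only numpy, scipy, OpenCV 4.12 (cv2) and the standard library are available. Lean on these libraries where they do the work, as an engineer would, in place of code of your own. Each camera call takes 0.05 s, during which the arm holds its last target. There are 200 camera calls.

## Working session

There is one attempt and no reset: what is moved stays moved. The work goes in short steps, each a Python script; the robot and the scene stay as the last script left them, time stands still between calls to the robot, and variables do not carry over. Pictures are saved under pics/ and viewed, at most 10 in all, crops included, and the job is handed in when it is done.

```bash
mkdir -p pics; cat > h.py <<'E'
import numpy as np, cv2
from bench import robot
from scipy.spatial.transform import Rotation as R
def Rm(o):
    o=np.array(o,float)
    return o if o.shape==(3,3) else R.from_euler('xyz',o).as_matrix()
def shot(n,f):
    d=robot.get_image(n); cv2.imwrite('pics/'+f,d['img']); np.save('pics/'+f+'.npy',d,allow_pickle=True); return d
def load(f): return np.load('pics/'+f+'.npy',allow_pickle=True).item()
def foc(d): return d['img'].shape[0]/2/np.tan(np.radians(d['fovy']/2))
def world(d,u,v,z):
    r=Rm(d['orientation'])@np.array([(u-d['cx'])/foc(d),(v-d['cy'])/foc(d),1]); e=np.array(d['eye'])
    return (e+r*(z-e[2])/r[2]).round(1)
def pix(d,p):
    c=Rm(d['orientation']).T@(np.array(p,float)-d['eye']); return (c[:2]/c[2]*foc(d)+[d['cx'],d['cy']]).round(1)
E
python3 - <<'E'
from h import *
for n in('scene','side'):
    d=shot(n,n+'0.png'); print(n,d['fovy'],d['cx'],d['cy'],d['eye'],d['orientation'])
print(robot.current_eef_rot(),robot.current_t())
a=[load(n+'0.png')['img'] for n in('scene','side')]
for n,i in zip(('scene','side'),a): cv2.imwrite(f'pics/{n}0b.png',cv2.resize(i,(800,600),interpolation=cv2.INTER_CUBIC))
E
```

```text
scene 54.57061917788156 260.67298000865065 196.68529889070055 [ 826.98571815 -370.767477    834.2790149 ] [-2.58726312  0.00487835  0.74162708]
side 53.3857404692589 255.94161803303945 191.2982026710892 [ 393.29068244 -707.56049264  804.25953407] [-2.37170931 -0.01310805 -0.17252398]
[-3.14001902e+00 -3.16037372e-04  2.74793892e-01] 0.1
```

View pics/scene0b.png

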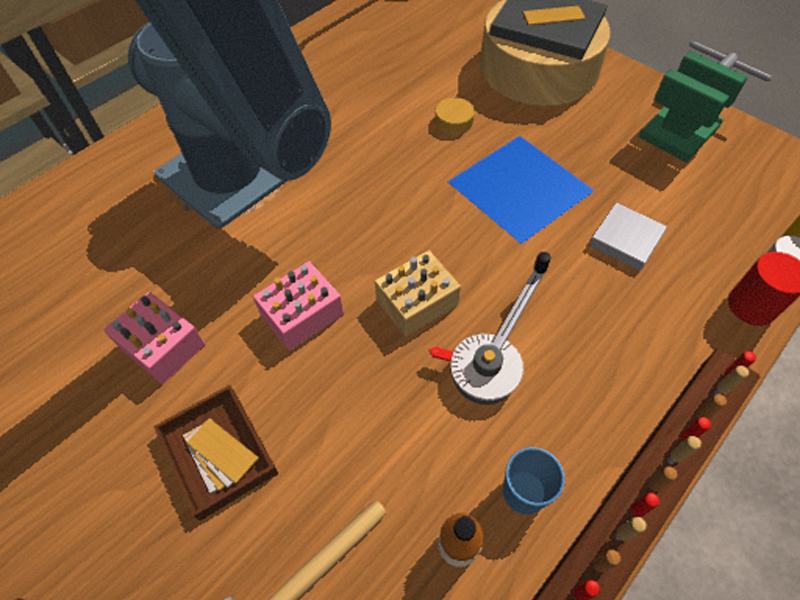

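View pics/side0b.png

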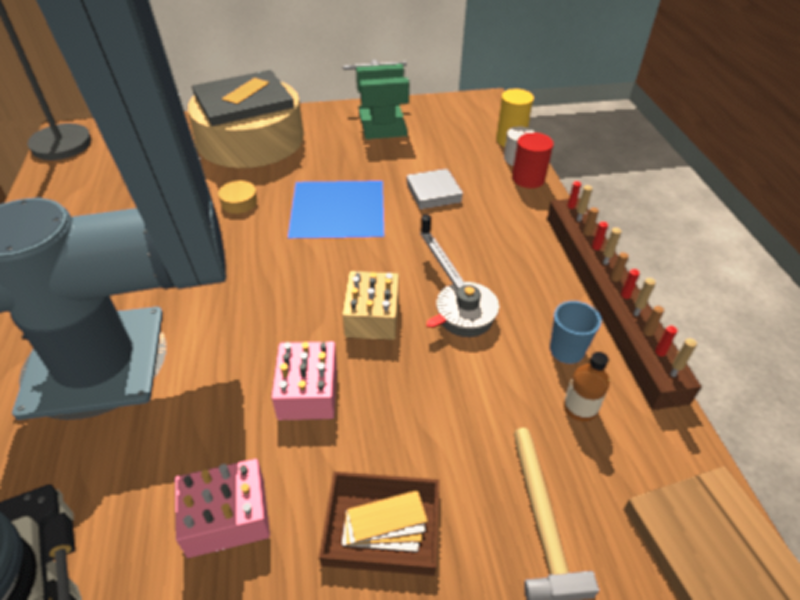

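Both pictures show three blocks shaped like the stand. In scene (800x600) pixels they are pink at (155,335), pink at (298,303) and light wood at (418,290). The light-wood one fits "solid light-wood with metal punches". The mat is at (520,190), the hub at (489,357), the pointer tip at (430,352) and the knob at (543,260). I'll measure these and confirm the stand in a crop.

```bash
python3 - <<'E'
from h import *
s=.64
d=load('scene0.png'); e=load('side0.png')
def P(n,a,b,z): print(n,world(d,a[0]*s,a[1]*s,z),world(e,b[0]*s,b[1]*s,z))
P('hubtop',(489,353),(468,293),70)
P('knobtop',(543,257),(426,218),92)
P('ptr',(430,352),(427,323),36)
for a in[(376,287),(432,251),(460,289),(405,332)]: print('st sc',world(d,a[0]*s,a[1]*s,60))
for a in[(346,317),(349,274),(398,276),(397,319)]: print('st si',world(e,a[0]*s,a[1]*s,60))
for f in(d,e):
    h=cv2.cvtColor(f['img'],cv2.COLOR_BGR2HSV); m=cv2.inRange(h,(100,180,100),(125,255,255))
    c=max(cv2.findContours(m,0,2)[0],key=cv2.contourArea); b=cv2.approxPolyDP(c,6,True)[:,0]
    w=np.array([world(f,u,v,0) for u,v in b]); print('mat',w[:,:2].tolist(),w.mean(0))
P('block',(640,210+0),(435,183),25)
P('pink',(298,290),(308,366),60)
x=cv2.resize(d['img'][140:270,220:390],(800,612),interpolation=cv2.INTER_CUBIC)[:600]; cv2.imwrite('pics/crop.png',x)
E
```

```text
hubtop [647.   -1.7  70. ] [644.  -12.6  70. ]
knobtop [609.5 179.4  92. ] [607.5 175.9  92. ]
ptr [570.8 -45.1  36. ] [567.3 -40.1  36. ]
st sc [437.5 -25.4  60. ]
st sc [456.3  89.2  60. ]
st sc [539.4  62.1  60. ]
st sc [527.7 -54.9  60. ]
st si [429.8 -25.8  60. ]
st si [446.7  78.1  60. ]
st si [533.3  58.9  60. ]
st si [513.9 -44.   60. ]
mat [[364.7, 462.4], [344.2, 273.1], [532.7, 247.4], [555.2, 442.6]] [449.2   356.375   0.   ]Traceback (most recent call last):
  File "<stdin>", line 12, in <module>
ValueError: max() iterable argument is empty
```

```bash
python3 - <<'E'
from h import *
d=load('scene0.png'); e=load('side0.png')
for f in(d,e):
    h=cv2.cvtColor(f['img'],cv2.COLOR_BGR2HSV); m=cv2.inRange(h,(100,150,80),(125,255,255))
    c=max(cv2.findContours(m,0,2)[0],key=cv2.contourArea); b=cv2.approxPolyDP(c,6,True)[:,0]
    w=np.array([world(f,u,v,0) for u,v in b]); print('mat',w[:,:2].tolist(),w.mean(0))
a=cv2.resize(d['img'][145:245,230:365],(540,400),interpolation=cv2.INTER_CUBIC)
b=cv2.resize(e['img'][165:225,210:330],(480,240),interpolation=cv2.INTER_CUBIC)
x=np.zeros((600,800,3),np.uint8); 
a=cv2.resize(d['img'][150:220,230:310],(400,350),interpolation=cv2.INTER_CUBIC)
b=cv2.resize(e['img'][165:225,210:290],(400,300),interpolation=cv2.INTER_CUBIC)
g=cv2.resize(d['img'][205:265,265:345],(400,300)[:2],interpolation=cv2.INTER_CUBIC)
k=cv2.resize(e['img'][170:220,260:330],(350,250),interpolation=cv2.INTER_CUBIC)
x=np.zeros((600,800,3),np.uint8); x[:350,:400]=a; x[:300,400:]=b; x[350:600,:400]=g[:250]; x[350:,400:750]=k
cv2.imwrite('pics/crop.png',x)
E
```

```text
mat [[364.3, 468.2], [339.3, 274.2], [532.7, 247.4], [555.2, 442.6]] [447.875 358.1     0.   ]
mat [[555.5, 434.6], [366.7, 457.6], [344.3, 280.2], [419.1, 315.9], [528.8, 256.2]] [442.88 348.9    0.  ]
```

View pics/crop.png

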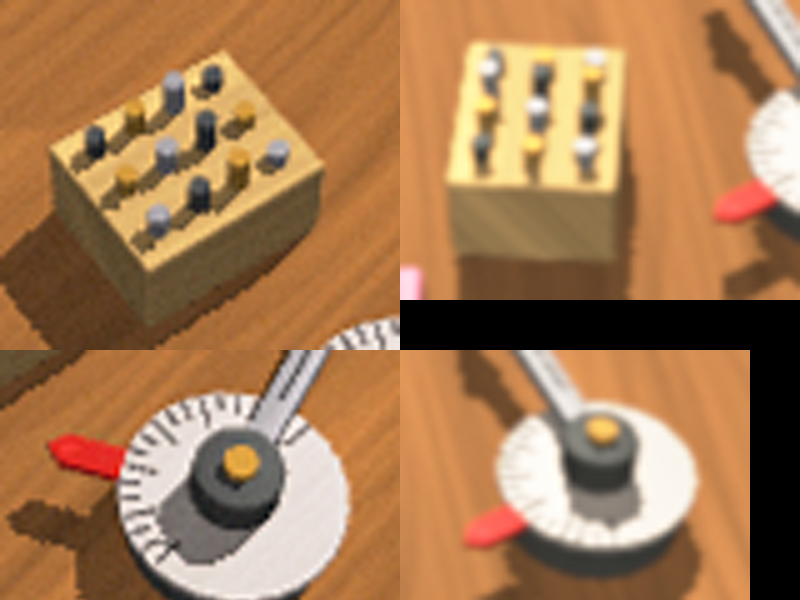

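The crop confirms that the block at (418,290) has solid light-wood faces and metal punches, so it is the stand. I'll refine the corners from the crop.

```bash
python3 - <<'E'
from h import *
d=load('scene0.png'); e=load('side0.png')
o=[]
for f,c,o_ in((d,[(50,148),(225,52),(323,162),(148,270)],(230,150)),(e,[(48,185),(70,42),(223,50),(217,190)],(210,165))):
    w=np.array([world(f,o_[0]+(u-.5)/5,o_[1]+v/5,60) for u,v in c])[:,:2]; print(w.tolist(),w.mean(0)); 
    for i in range(4): v=w[(i+1)%4]-w[i]; print(np.linalg.norm(v).round(1),np.degrees(np.arctan2(v[1],v[0])).round(1))
for f in(d,e): print(f['img'].shape)
print('ptr',world(d,265+10,205+19.,36),world(e,260+65/5,170+190/5,36))
print('hub',world(d,265+237/5,205+114/5,70),world(e,260+200/5,170+90/5,70))
from scipy.optimize import minimize
# disc fit via white pixels
for f,z0 in((d,36),(e,36)):
    h=cv2.cvtColor(f['img'],cv2.COLOR_BGR2HSV); m=cv2.inRange(h,(0,0,150),(180,60,255))
    cand=[c for c in cv2.findContours(m,0,1)[0] if cv2.contourArea(c)>300]
    p0=pix(f,[645,-7,36]); c=min(cand,key=lambda c:np.linalg.norm(c[:,0].mean(0)-p0))[:,0]
    w=np.array([world(f,u,v,36)[:2] for u,v in c]); 
    # robust circle radius 55
    r=minimize(lambda p:np.minimum(np.abs(np.hypot(*(w-p).T)-55),8).sum(),[645,-7],method='Nelder-Mead'); print('disc',r.x,r.fun/len(w),len(w))
E
```

```text
[[427.5, -17.8], [452.8, 87.0], [534.6, 68.2], [512.4, -37.1]] [481.825  25.075]
107.8 76.4
83.9 -12.9
107.6 -101.9
87.1 167.2
[[425.1, -21.8], [449.1, 85.8], [533.8, 65.6], [512.5, -39.6]] [480.125  22.5  ]
110.2 77.4
87.1 -13.4
107.3 -101.4
89.2 168.5
(384, 512, 3)
(384, 512, 3)
ptr [568.2 -42.9  36. ] [565.7 -44.5  36. ]
hub [649.1  -6.4  70. ] [644.9 -14.6  70. ]
disc [649.06706713  -2.90871646] 4.322399226704774 208
disc [647.49990519  -5.88258505] 4.950537347939072 209
```

```bash
python3 - <<'E'
from h import *
d=load('scene0.png')
for a in[(254,296),(313,262),(342,298),(290,330)]: print('pink',world(d,a[0]*.64,a[1]*.64,60))
q0=robot.current_qpos()
for p,h in([461,-64,120],77),([481,306,15],114):
    for k in(0,-180): print(robot.inverse_kinematics(p,[np.pi,0,np.radians(h+k)]))
pv=np.array([647.5,-6])
for a in(102,150,205):
    t=np.radians(a)
    for rr in(190,140): print(a,rr,[robot.inverse_kinematics([*(pv+rr*np.array([np.cos(t),np.sin(t)])),65],[np.pi,0,t+k]) for k in(0,-np.pi)])
E
```

```text
pink [ 306.2 -168.1   60. ]
pink [326.3 -59.7  60. ]
pink [412.3 -76.6  60. ]
pink [ 395.2 -170.8   60. ]
[-3.78318830e-01  2.03555980e-01  1.87070067e+00 -4.44089210e-16
  1.06733601e+00 -1.51426027e-01]
[-3.78318830e-01  2.03555980e-01  1.87070067e+00 -4.44089210e-16
  1.06733601e+00  2.99016663e+00]
[ 3.70992821e-01  5.04919482e-01  1.72212195e+00 -4.44089210e-16
  9.14551220e-01 -4.78861991e-02]
[ 3.70992821e-01  5.04919482e-01  1.72212195e+00 -4.44089210e-16
  9.14551220e-01  3.09370645e+00]
102 190 [array([ 1.11948505e-01,  5.37289142e-01,  1.51030148e+00, -4.44089210e-16,
        1.09400204e+00, -9.74910049e-02]), array([ 1.11948505e-01,  5.37289142e-01,  1.51030148e+00, -4.44089210e-16,
        1.09400204e+00,  3.04410165e+00])]
102 140 [array([ 3.24635286e-02,  5.34281243e-01,  1.51565078e+00, -4.44089210e-16,
        1.09166063e+00, -1.76975982e-01]), array([ 3.24635286e-02,  5.34281243e-01,  1.51565078e+00, -4.44089210e-16,
        1.09166063e+00,  2.96461667e+00])]
150 190 [array([-0.04534372,  0.31894135,  1.87453358,  0.        ,  0.94811772,
       -1.09254127]), array([-4.53437158e-02,  3.18941350e-01,  1.87453358e+00, -4.44089210e-16,
        9.48117724e-01,  2.04905139e+00])]
150 140 [array([-0.08953677,  0.37856876,  1.78044308,  0.        ,  0.98258081,
       -1.13673432]), array([-8.95367659e-02,  3.78568756e-01,  1.78044308e+00, -4.44089210e-16,
        9.82580814e-01,  2.00485834e+00])]
205 190 [array([-0.41103261,  0.30659685,  1.89342839,  0.        ,  0.94156742,
       -2.41816125]), array([-4.11032612e-01,  3.06596847e-01,  1.89342839e+00, -4.44089210e-16,
        9.41567417e-01,  7.23431402e-01])]
205 140 [array([-0.33730261,  0.37027564,  1.79379842,  0.        ,  0.97751859,
       -2.34443125]), array([-3.37302609e-01,  3.70275643e-01,  1.79379842e+00, -4.44089210e-16,
        9.77518590e-01,  7.97161405e-01])]
```

```bash
python3 - <<'E'
from h import *
h0=np.radians(77); c0=np.array([481,24.]); c1=np.array([447.5,352.])
ch=np.arctan2(*(c1-c0)[::-1]); L=np.linalg.norm(c1-c0); dh=2*(ch-h0); rad=L/2/np.sin(dh/2)
n=lambda h:np.array([np.cos(h),np.sin(h)])
def cen(s): h=h0+dh*s; return c0+rad*np.array([np.sin(h)-np.sin(h0),-np.cos(h)+np.cos(h0)]),h
def tool(s,back=65): c,h=cen(s); return c-back*n(h),h
print(np.degrees(dh),rad,cen(1))
O=lambda h:[np.pi,0,h]
p,h=tool(0,78)
robot.move_gripper(.45)
robot.move_ptp([*p,140],O(h))
print('down',robot.move_linear([*p,15],speed=80,f_stop=6))
print(robot.current_tcp_pos(),robot.current_t())
for s in np.linspace(0,1,9):
    p,h=tool(s); r=robot.move_linear([*p,15],O(h),speed=60,f_stop=25)
    print(s.round(2),r,robot.current_contact_force().round(1))
    if r: break
p,h=tool(s,95); robot.move_linear([*p,15],speed=100); robot.move_linear([*p,160],speed=150)
print(robot.current_t())
a=shot('scene','s1.png')['img']; shot('side','si1.png')
cv2.imwrite('pics/s1b.png',cv2.resize(a,(800,600),interpolation=cv2.INTER_CUBIC))
E
```

```text
37.663268580682434 510.7159955547997 (array([447.5, 352. ]), np.float64(2.001251567831474))
down False
[463.83783003 -52.13039529  15.43503508] 4.85
0.0 False [ 1.1  0.2 -0.3]
0.12 False [ 0.1 -0.3  0. ]
0.25 False [ 0.3 -1.  -0.6]
0.38 False [0.1 0.2 0.4]
0.5 False [ 0.1 -0.7 -0.4]
0.62 False [-0.1  0.2 -0.7]
0.75 False [ 0.4 -0.8  0.1]
0.88 False [-0.3 -0.1 -0.4]
1.0 False [ 0.8  0.1 -0.8]
13.65
```

View pics/s1b.png

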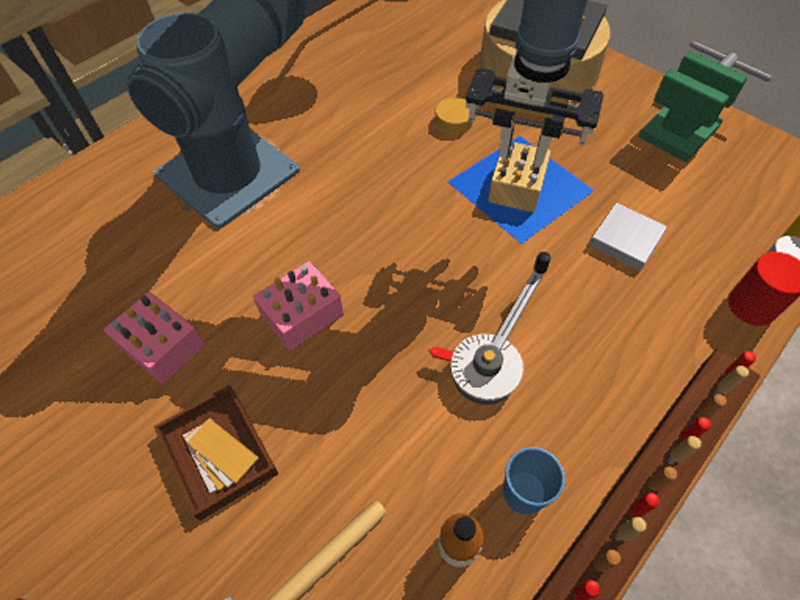

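The stand is upright on the mat, with its top centred near (520,172). I'll check its centre numerically, then straddle the knob and swing the bar.

```bash
python3 - <<'E'
from h import *
d=load('s1.png')
w=np.array([world(d,u*.64,v*.64,60)[:2] for u,v in[(490,190),(540,200),(550,153),(504,146)]]); print(w.tolist(),w.mean(0)-[447.5,356])
pv=np.array([647.5,-6]); n=lambda a:np.array([np.cos(a),np.sin(a)])
A=lambda g:np.radians(g); O=lambda a:[np.pi,0,a]
# knob position again
a0=A(102)
p=pv+190*n(a0); robot.move_gripper(.6)
robot.move_linear([*robot.current_tcp_pos()[:2],190]); robot.move_ptp([*p,150],O(a0))
print('down',robot.move_linear([*p,66],speed=70,f_stop=6),robot.current_tcp_pos())
robot.move_gripper(.36)   # about 33 mm gap round the 22 mm knob
print(robot.current_gripper_width(),robot.current_finger_force(),robot.current_contact_force())
for g in np.arange(110,199,8):
    a=A(g); r=robot.move_linear([*(pv+190*n(a)),66],O(a),speed=90,f_stop=25)
    if r: print('stop',g,robot.current_contact_force()); break
print(robot.current_t(),robot.current_contact_force())
p=robot.current_tcp_pos(); print(p)
a=shot('scene','s2.png')['img']; shot('side','si2.png')
cv2.imwrite('pics/s2b.png',cv2.resize(a[100:340,200:456],(640,600),interpolation=cv2.INTER_CUBIC))
E
```

```text
[[443.1, 261.5], [523.1, 302.1], [468.4, 410.1], [393.4, 367.2]] [  9.5   -20.775]
down False [608.42962687 179.90752214  66.61624519]
0.36058370804330353 0.0 [-0.29761252 -0.48695787 -0.11573942]
22.5 [-0.28493767  0.91302384 -0.22292199]
[466.63576612 -64.16313158  65.92875119]
```

View pics/s2b.png

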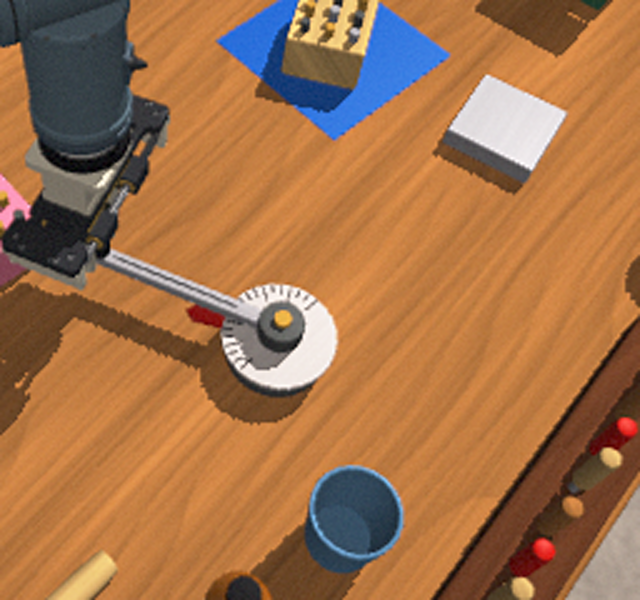

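The bar is carried between the fingers and lies just short of the pointer at (205,315). I'll finish the swing, lift off and look.

```bash
python3 - <<'E'
from h import *
pv=np.array([647.5,-6]); a=np.radians(206.3)
p=pv+190*np.array([np.cos(a),np.sin(a)])
print(robot.move_linear([*p,66],[np.pi,0,a],speed=60,f_stop=25)); robot.sleep(.3)
robot.move_gripper(.5); robot.move_linear([*p,180],speed=120)
robot.move_ptp([300,-330,260],[np.pi,0,a]); print(robot.current_t())
x=shot('scene','s3.png')['img']; y=shot('side','si3.png')['img']
o=np.zeros((600,800,3),np.uint8)
X=x[185:265,220:350]; Y=y[150:230,220:350]
o[:300,:488]=cv2.resize(X,(488,300),interpolation=cv2.INTER_CUBIC); o[300:,:488]=cv2.resize(Y,(488,300),interpolation=cv2.INTER_CUBIC)
o[:230,490:797]=cv2.resize(x,(307,230)); o[300:530,490:797]=cv2.resize(y,(307,230))
cv2.imwrite('pics/s3b.png',o)
E
```

```text
False
26.2583
```

View pics/s3b.png

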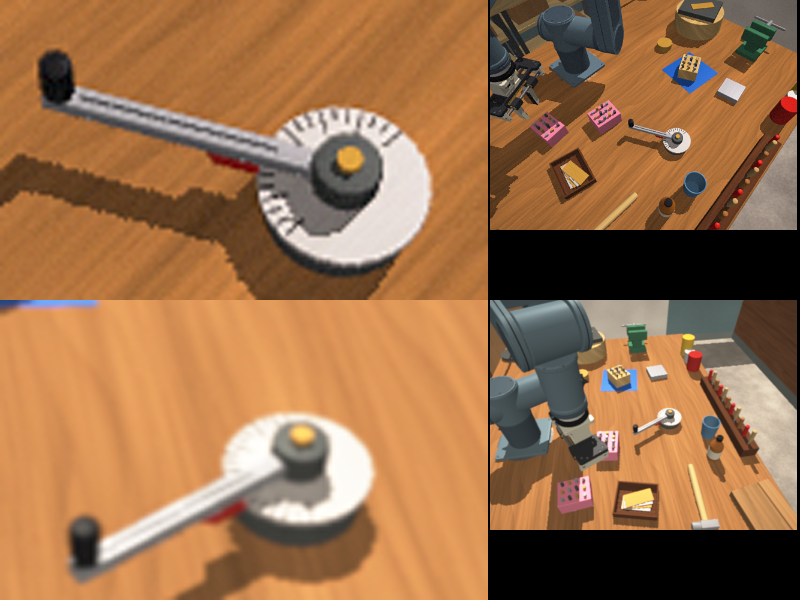

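```bash
python3 - <<'E'
from h import *
from scipy.optimize import least_squares
S={'d':load('scene0.png'),'e':load('side0.png')}; k=488/130
ob={'d':dict(k0=(543*.64,257*.64),k1=(220+54/k,185+57/k),t=(275,224),t2=None),
    'e':dict(k0=(426*.64,218*.64),k1=(220+85/k,150+222/k),t=(273,208))}
for use in('d','e','de'):
    def res(x):
        r=[]
        for c in use:
            f=S[c]
            for key,R_,z,a in(('k0',190,92,x[2]),('k1',190,92,x[3]),('t',92,36,x[4])):
                r+=list(pix(f,[x[0]+R_*np.cos(a),x[1]+R_*np.sin(a),z])-ob[c][key])
        return r
    import h
    s=least_squares(res,[647,-6,1.78,3.55,3.55],diff_step=1e-3); print(use,s.x[:2],np.degrees(s.x[2:]),np.abs(s.fun).max())
E
```

```text
d [650.42926426  -6.49508003] [102.3989042  203.55472531 203.44280393] 0.6999999999999886
e [649.64217006  -5.68623368] [102.59522847 204.70115178 204.60949986] 0.8200000000000216
de [650.47496687  -6.0075383 ] [102.62705589 203.95755984 204.33007768] 0.8000000000000114
```

The fit puts the bar within about 0.4° of the pointer, and the stand about 23 mm from the mat's centre. The robot is clear of everything, so I'm handing in.

```bash
python3 -c "
from bench import robot
print(robot.hand_in())"
```

```text
the job is handed in; nothing more can be done
None
```

I handed the job in at about 26 s of the 64 s allowed, but the hand-in gave no verdict: the stand is upright on the mat, about 23 mm off its centre, and the bar is within about 0.4° of the red pointer by camera measurement, with no bystander touched.

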